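# Uncap the tank's guide tube and hold the probe centred in it

## Task

Take the loose cap off the guide tube on the tank's lid and set it down, not drop it, upright in the round cap holder. Then draw the probe out of its stand and lower its rod upright down the middle of the guide tube, never touching the tank, until the dark ring on the rod is level with the tube's rim. Finish while still holding the probe there, still and centred with the rod clear of the bore all round, and leave the flask, the bottle and the jar alone.

Things in the scene. Friction and masses are not known exactly. Their poses are not given: they have to be found in the camera images.
- guide_rim (a point): Centre of the upper rim of the guide tube: upright grey tube on the tank's white lid, 34 mm outside, 24 mm bore, rim 25 mm above the lid and 135 mm above the bench. It stands on the tank's lengthwise centre line, 30 mm nearer the robot than the tank's middle. The bore runs 33 mm straight down through the lid into the tank, open below to 6 mm above the bench. z up, x along the tank's length.
- tank: Fixed glass tank with white lid and guide tube, 220 mm long (x), 160 mm wide (y), lid top 110 mm above the bench. Origin: centre of its underside on the bench.
- cap_knob (a point): Grip point of the loose grey cap (51 mm tall, 40 g), on its axis, z up. A 44 mm disc, 6 mm thick, lies on the tube's rim; its 10 mm deep skirt (38 mm inside) hangs loosely round the tube: lift straight up over 10 mm. On the disc stands a round knob, 20 mm wide, 35 mm tall. This point is 38 mm above the skirt's lower edge, 22 mm above the disc's top, 13 mm below the knob's top.
- cap: The same cap; origin at the centre of the skirt's lower edge, z up.
- holder_floor (a point): Centre of the inner floor of the cap holder: a fixed shallow round white cup on a black foot, 66 mm wide inside, with its floor 30 mm above the bench and its rim 12 mm above that floor (74 mm outside). The cap stands in it on its skirt.
- probe_head (a point): Centre of the probe's head: black block 26 x 26 mm, 60 mm tall, sides along this point's x and y, z up. From its underside a steel rod, 10 mm thick, goes down 100 mm, its tip 130 mm below this point; a dark ring is 60 mm above the tip. At first it hangs upright in the stand, the head's underside on the stand's top (110 mm above the bench). A 12 mm stub rises 10 mm above the head. 110 g.
- probe_tip (a point): Centre of the lower end of the probe's rod, 130 mm below the head's centre; z up along the probe.
- probe: The same probe; origin at the lower end of its rod, z up along the probe.
- stand: Fixed probe stand: white block 50 x 50 mm on a dark 80 x 80 mm foot, top 110 mm above the bench, with an upright 16 mm hole 104 mm deep in its middle in which the rod hangs loosely; draw the probe straight up over 100 mm to free it. Origin: centre of its underside.
- flask: Bystander: conical glass flask, 84 mm wide, 122 mm tall, loose; origin at the centre of its underside.
- bottle: Bystander: white plastic bottle, 56 mm wide, 130 mm tall, loose; origin at the centre of its underside.
- jar: Bystander: amber jar, 52 mm wide, 60 mm tall, loose; origin at the centre of its underside.

How it is judged (in metres and radians):
On the way, in this order (a step that is already met when the one before it is completed fails the run):
1. the cap stands upright in the cap holder and is let go (horizontal distance between cap_knob and holder_floor below 0.013 m and z of cap_knob in the frame of holder_floor between 0.034 and 0.042 m and angle between cap_knob's own z axis and vertical below 0.1 rad and contact force between the fingers and cap below 0.1 N), for 0.2 s.
2. the probe is held above the guide tube's rim, out of its stand (z of probe_tip in the frame of guide_rim above 0.002 m and contact force between the fingers and probe above 0.5 N), for 0.1 s.
At the end, for the whole second after the job is handed in: Probe held still in the fingers, tip 50-70 mm below the tube's rim, tip within 4.5 mm and head within 7.5 mm of the bore axis, upright within 0.06 rad, not touching the tank; cap let go, upright within 0.1 rad on the holder's floor, within 13 mm of its middle (all of step 1 and horizontal distance between probe_tip and guide_rim below 0.0045 m and horizontal distance between probe_head and guide_rim below 0.0075 m and z of probe_tip in the frame of guide_rim between -0.07 and -0.05 m and angle between probe_tip's own z axis and vertical below 0.06 rad and contact force between probe and tank below 0.2 N and contact force between the fingers and probe above 0.5 N and linear speed of probe below 0.02 m/s); the arm keeps its last pose, push and grip.
It fails at once if the probe touches the tank, its lid or the guide tube (contact force between probe and tank above 0.3 N).
It fails at once if the cap is dropped (falls loose by more than about 18 mm) (contact force between the fingers and cap below 0.05 N and linear speed of cap above 0.6 m/s).
It fails at once if the flask, the bottle or the jar is moved by more than 20 mm (distance of any of flask, bottle, jar from where it was at the start of the episode above 0.02 m).
It also fails if it takes over 64 s, if anything falls off the work surface, if the arm or the gripper's body presses on something with over 40 N, if the wrist force passes 120 N, or if a joint passes its speed limit or range.

## Robot

A 7-joint arm with a two-finger parallel gripper is mounted at the origin on the work surface. World frame = base frame: x ahead of the robot, y to its left, z up, the work surface at z = 0. Lengths are in mm, angles in rad, forces in N, time in s.
With the tool pointing down it reaches from about 400 to 875 mm from the base axis. Payload 6.5 kg.
Tool frame: the origin (TCP) lies between the finger pads; the fingertips stand 19 mm ahead of it and the grasp point (between the pads) is the TCP; z points along the fingers, x is the direction in which the jaws open and shut, and the axes are right-handed (so a half turn about z gives the same grasp; the last joint's range is limited). The gripper opens to 85 mm and grips with 20 to 120 N. Pads are 22 mm wide; open, the fingers measure 114 mm over their backs; the gripper's body (76 mm by 85 mm) begins 54 mm behind the grasp point. The pads swing forward as they close: fully open they stand 13 mm farther back than shut.
Start: joints at [-1.274, 0.536, -0.004, 1.538, 0.003, 1.067, -0.071], TCP at [230.675, 607.683, 250.29] pointing down, gripper open.
Joint ranges: [-2.7, 2.7], [-0.37, 2.16], [-1.27, 1.26], [0.24, 2.4], [-1.31, 4.45], [0.19, 1.91], [-2.76, 2.76]. Speed limits (rad/s): [2.39, 2.39, 3.14, 3.14, 3.14, 3.14, 3.14].

## Interface

Orientations are given as a unit quaternion [x, y, z, w].
In Python, from plant import get_obs, imaging, order, models gives the robot as it stands. The module is installed in compiled form; this text tells all that it offers.
- The arm moves only by the tool servo_tool, never from a script. Its argument "moves" is a list of rows, each a list of 2 entries, a list of its own where there are three numbers: the shift along the world's x, y, z in cm, then the turn about the world's z in degrees. In form: [[[tx, ty, tz], yaw], ...]. A call has 1 to 20 rows; each row shifts and turns the commanded pose from where the row before left it; what a row does not reach is not made up. A row lasts 1/10 s, in which the tool goes at most 50 mm and 8.59 degrees, less where a joint would pass 70% of its speed; a pose out of reach is approached as far as the arm can. A call with a gripper value outside its range is refused whole. "jaw" is the finger opening in cm, from 0 to 8.54, set as the call begins (left out, the last holds). The fingers move at their own pace and stop on an object; "newtons" is the grip in N (left out, the last holds). Time passes only in rows, so rows that do not move let the fingers close. It gives the time, the measured TCP pose, the force and the opening at its end, in the units of the state.
- get_obs(): the state, without advancing time (a new reading comes with each control period).
- imaging.get_image(name): name is "side" or "top" or "wrist"; returns a dict with "color" (480x640x3 uint8, blue, green, red), "depth" (480x640 float32, mm along the optical axis (not along the pixel's ray), 0 where there is no reading), "intrinsics" (3x3 intrinsics, pixels), "origin" and "orientation" of the camera in the world. Camera axes: x right, y down, z forward; pixel columns grow to the right and rows downward; lengths in mm; the calibration is good to about 2 mm. A picture is of the moment at which its call begins.
- order.finish_job(): hands the job in, once; it reports no verdict.
Trained networks look in the newest picture that a camera, given by its name, has taken for a name from the list of things; names that differ only in an ending like _2 or _b are one class to them, and where a whole thing is asked for, a point or a joint stands for the part that bears it (a point fixed in the world has none). Each returns a list of dicts, best first, with "p" (0 to 1); they miss things now and then, are a little off and sometimes report something else, mostly with a low value. They report only what shows in the picture. A call takes as long as a camera call.
- models.find_in(camera, name): "extent" ([centre column, centre row, width, height] in pixels, round what is visible of it).
- models.masks_of(camera, name): "mask" (480x640 bool, what is visible of it) and "extent" ([centre column, centre row, width, height] in pixels, round what is visible of it).
The state is a dict: "t": time; "q": joint angles; "dq": joint speeds; "joint_efforts": joint torques, N m; "tcp_pos": TCP position; "tool_rot": TCP orientation; "contact_force": force on the tool from outside, world axes, zero at the start; "torque": the same for the moment, N m; "grip_width": finger opening in mm.
Only numpy, scipy, OpenCV 4.12 (cv2) and the standard library are available. Lean on these libraries where they do the work, as an engineer would, in place of code of your own. Each camera call takes 0.05 s, during which the arm holds its last target. There are 200 camera calls.

## Working session

There is one attempt and no reset: what is moved stays moved. The work goes in short steps, Python scripts to look and compute and a tool call to move; the robot and the scene stay as the last step left them, time stands still between calls to the robot, and variables do not carry over. Pictures are saved under pics/ and viewed, about 8 in all and at most 12, crops included, and the job is handed in when it is done.

Besides the shell and the picture viewer there is one more tool, called after "Request:" by a JSON object that holds its "fn" and its "kwargs", one argument or row to a line. servo_tool: Moves the arm, as the interface text tells. Its arguments: {"type":"object","properties":{"moves":{"type":"array","items":{"type":"array"}},"jaw":{"type":"number"},"newtons":{"type":"number"}},"required":["moves"]}

```bash
mkdir -p pics; cat > h.py <<'E'
import numpy as np, cv2
from scipy.spatial.transform import Rotation as R
from plant import get_obs, imaging, order, models
def cloud(im):
    K=np.array(im["intrinsics"]);d=im["depth"];v,u=np.mgrid[:480,:640]
    P=np.stack([(u-K[0,2])/K[0,0]*d,(v-K[1,2])/K[1,1]*d,d],-1)
    return P@R.from_quat(im["orientation"]).as_matrix().T+np.array(im["origin"])
def proj(im,p):
    K=np.array(im["intrinsics"]);c=(np.asarray(p,float)-im["origin"])@R.from_quat(im["orientation"]).as_matrix()
    return (c[...,:2]/c[...,2:])*[K[0,0],K[1,1]]+[K[0,2],K[1,2]]
E
python3 - <<'E'
from h import *
o=get_obs();print({k:np.round(v,3) for k,v in o.items()})
ims=[]
for c in ["side","top"]:
    im=imaging.get_image(c);ims.append(im["color"]);W=cloud(im)
    cv2.imwrite(f"pics/{c}0.png",im["color"]);print(c,np.round(im["origin"]),np.round(im["orientation"],3),im["intrinsics"][0])
    for n in ["tank","cap","holder_floor","probe_head","probe","stand","flask","bottle","jar"]:
        r=models.masks_of(c,n)
        for x in r[:2]:
            m=x["mask"]&(im["depth"]>0);p=W[m]
            if len(p)<5: continue
            print(n,round(x["p"],2),np.round(x["extent"]),"med",np.round(np.median(p,0)),"lo",np.round(np.percentile(p,3,0)),"hi",np.round(np.percentile(p,97,0)))
E
```

```text
{'t': np.float64(0.0), 'q': array([-1.274,  0.537, -0.004,  1.539,  0.003,  1.067, -0.071]), 'dq': array([-0.001, -0.001, -0.   ,  0.001, -0.   , -0.   ,  0.   ]), 'joint_efforts': array([-0.0000e+00, -5.8341e+01,  1.0490e+00, -2.5910e+01,  1.2000e-02,
        9.0000e-03,  0.0000e+00]), 'tcp_pos': array([230.467, 607.123, 249.402]), 'tool_rot': array([ 0.823,  0.568, -0.001,  0.001]), 'contact_force': array([ 0.701, -0.783, -0.245]), 'torque': array([-0.017, -0.022, -0.023]), 'grip_width': np.float64(85.788)}
side [ 414. -753.  965.] [ 0.925 -0.107  0.046 -0.362] [612.85232404   0.         314.03844042]
tank 0.97 [310. 252. 133. 112.] med [601.  -7. 109.] lo [492. -38.  11.] hi [705. 119. 113.]
holder_floor 0.7 [235. 187.  30.  41.] med [489. 302.  31.] lo [459. 270.   3.] hi [521. 341.  44.]
probe_head 0.78 [285. 423.  21.  35.] med [ 472. -354.  164.] lo [ 460. -359.  117.] hi [ 486. -335.  181.]
probe_head 0.54 [295. 223.  23.  29.] med [569.  37. 142.] lo [552.  23. 131.] hi [589.  57. 177.]
probe 0.8 [283. 424.  23.  38.] med [ 472. -354.  162.] lo [ 460. -359.  113.] hi [ 486. 
[... 980 characters left out ...]
head 0.92 [489. 323.  23.  17.] med [ 474. -336.  167.] lo [ 460. -354.  113.] hi [ 487. -329.  180.]
probe 0.69 [486. 322.  28.  16.] med [ 475. -336.  167.] lo [ 462. -354.  114.] hi [ 487. -329.  180.]
stand 0.82 [466. 318.  49.  41.] med [ 482. -322.   41.] lo [ 435. -363.    2.] hi [ 514. -302.  111.]
flask 0.94 [203. 197.  40.  38.] med [724. 222.  49.] lo [696. 194.   3.] hi [765. 263. 123.]
flask 0.39 [419. 210.  32.  34.] med [ 696. -221.   87.] lo [ 676. -253.    4.] hi [ 726. -204.  131.]
bottle 0.65 [417. 211.  34.  30.] med [ 696. -221.   87.] lo [ 676. -250.    4.] hi [ 726. -204.  131.]
jar 0.59 [292. 173.  23.  30.] med [779.  40.  58.] lo [761.  19.  23.] hi [803.  62.  63.]
```

```bash
python3 - <<'E'
from h import *
a=cv2.imread("pics/top0.png")[120:400,100:560];b=cv2.imread("pics/side0.png")[120:500,150:480]
cv2.imwrite("pics/a.png",cv2.resize(a,None,fx=1.7,fy=1.7));cv2.imwrite("pics/b.png",cv2.resize(b,None,fx=1.6,fy=1.6))
E
```

```text
(no output)
```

View pics/a.png

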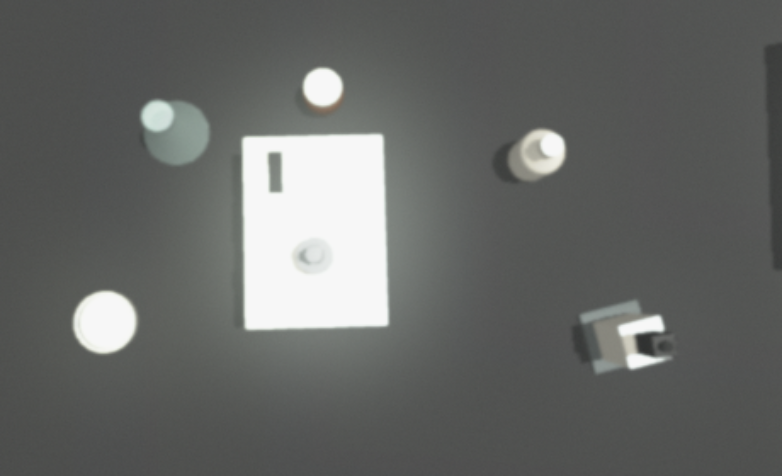

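View pics/b.png

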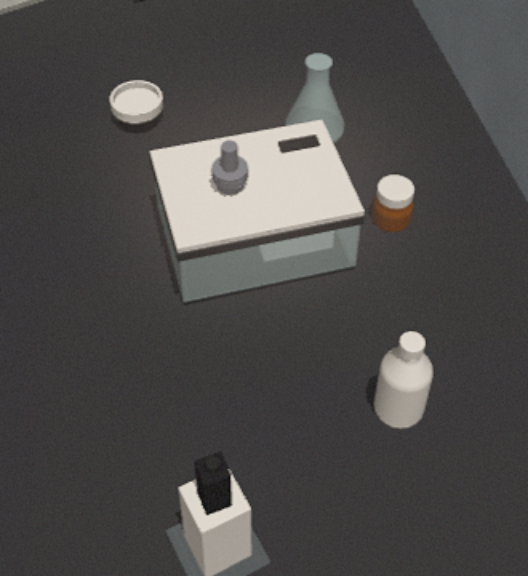

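Request:
{"fn": "servo_tool", "kwargs": {
  "moves": [
    [[2.1, -3.5, 0.3], -7],
    [[2.1, -3.5, 0.3], -7],
    [[2.1, -3.5, 0.3], -7],
    [[2.1, -3.5, 0.3], -7],
    [[2.1, -3.5, 0.3], -7],
    [[2.1, -3.5, 0.3], -7],
    [[2.1, -3.5, 0.3], -7],
    [[2.1, -3.5, 0.3], -7],
    [[2.1, -3.5, 0.3], 0],
    [[2.1, -3.5, 0.3], 0],
    [[2.1, -3.5, 0.3], 0],
    [[2.1, -3.5, 0.3], 0],
    [[2.1, -3.5, 0.3], 0],
    [[2.1, -3.5, 0.3], 0],
    [[2.1, -3.5, 0.3], 0],
    [[2.1, -3.5, 0.3], 0],
    [[0, 0, 0], 0],
    [[0, 0, 0], 0],
    [[0, 0, 0], 0]
  ],
  "jaw": 8.5,
  "newtons": 30
}}

```text
t: 2.9
tcp_pos: [566.2, 49.2, 298.1]
tool_rot: [0.993, 0.116, -0.0, -0.0]
contact_force: [0.3, 0.6, 0.0]
grip_width: 84.6
```

```bash
python3 - <<'E'
from h import *
im=imaging.get_image("wrist");W=cloud(im);cv2.imwrite("pics/w1.png",im["color"])
print(np.round(im["origin"]),np.round(R.from_quat(im["orientation"]).as_matrix(),2))
for n in ["cap","tank"]:
    for x in models.masks_of("wrist",n)[:2]:
        m=x["mask"]&(im["depth"]>0);p=W[m]
        print(n,round(x["p"],2),np.round(x["extent"]))
        if n=="cap":
            for a,b in [(135,147),(170,182)]:
                q=p[(p[:,2]>a)&(p[:,2]<b)]
                if len(q)>20: (c,r)=cv2.minEnclosingCircle(q[:,:2].astype(np.float32)); print(a,len(q),np.median(q[:,2]),"circ",c,r,"med",np.median(q,0))
E
```

```text
[551. 113. 422.] [[ 0.97  0.22  0.06]
 [ 0.23 -0.94 -0.25]
 [-0.    0.26 -0.97]]
cap 0.8 [323. 228.  66.  62.]
135 1725 141.3685203869466 circ (571.5862426757812, 47.44244384765625) 22.063444137573242 med [567.55640264  53.69255082 141.36852039]
170 713 176.31297694000713 circ (571.38671875, 47.51918411254883) 10.045463562011719 med [571.1576868   48.16860086 176.31297694]
tank 0.83 [367. 215. 309. 236.]
tank 0.28 [324. 228.  62.  60.]
```

View pics/w1.png

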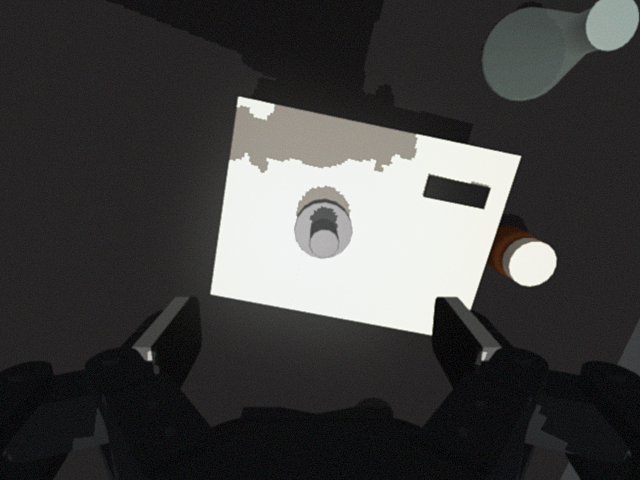

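Request:
{"fn": "servo_tool", "kwargs": {
  "moves": [
    [[0.5, -0.2, 0], 0],
    [[0, 0, -3], 0],
    [[0, 0, -3], 0],
    [[0, 0, -3], 0],
    [[0, 0, -2], 0],
    [[0, 0, -1.4], 0],
    [[0, 0, -0.9], 0],
    [[0, 0, 0], 0],
    [[0, 0, 0], 0]
  ]
}}

```text
t: 3.95
tcp_pos: [572.3, 45.7, 166.0]
tool_rot: [0.993, 0.115, 0.001, 0.0]
contact_force: [-0.3, 0.1, 1.1]
grip_width: 84.9
```

Request:
{"fn": "servo_tool", "kwargs": {
  "moves": [
    [[0, 0.15, -0.1], 0],
    [[0, 0, 0], 0],
    [[0, 0, 0], 0],
    [[0, 0, 0], 0],
    [[0, 0, 0], 0],
    [[0, 0, 0], 0],
    [[0, 0, 0], 0],
    [[0, 0, 0], 0],
    [[0, 0, 0], 0],
    [[0, 0, 0], 0],
    [[0, 0, 0], 0],
    [[0, 0, 0], 0]
  ],
  "jaw": 1.0,
  "newtons": 30
}}

```text
t: 5.15
tcp_pos: [571.9, 47.2, 164.6]
tool_rot: [0.993, 0.115, 0.0, -0.0]
contact_force: [-0.8, 0.1, 5.0]
grip_width: 19.5
```

Request:
{"fn": "servo_tool", "kwargs": {
  "moves": [
    [[0, 0, 0.5], 0],
    [[0, 0, 0.5], 0],
    [[0, 0, 1], 0],
    [[0, 0, 2], 0],
    [[0, 0, 2], 0],
    [[0, 0, 2], 0],
    [[0, 0, 2], 0],
    [[0, 0, 0], 0],
    [[0, 0, 0], 0]
  ]
}}

```text
t: 6.05
tcp_pos: [571.7, 47.2, 264.5]
tool_rot: [0.993, 0.115, 0.0, -0.0]
contact_force: [0.8, 0.8, -1.1]
grip_width: 19.0
```

Request:
{"fn": "servo_tool", "kwargs": {
  "moves": [
    [[-1.2, 3, 0], 0],
    [[-1.2, 3, 0], 0],
    [[-1.2, 3, 0], 0],
    [[-1.2, 3, 0], 0],
    [[-1.2, 3, 0], 0],
    [[-1.2, 3, 0], 0],
    [[0, 0, 0], 0],
    [[0, 0, 0], 0],
    [[0, 0, 0], 0]
  ]
}}

```text
t: 6.95
tcp_pos: [499.8, 225.8, 263.7]
tool_rot: [0.993, 0.114, -0.0, 0.001]
contact_force: [0.4, 0.5, 0.0]
grip_width: 19.0
```

```bash
python3 - <<'E'
from h import *
from scipy.optimize import least_squares
def circ(q,r):
    return least_squares(lambda s:np.hypot(q[:,0]-s[0],q[:,1]-s[1])-r,q[:,:2].mean(0),loss="soft_l1").x
for c in ["wrist","top"]:
    im=imaging.get_image(c);W=cloud(im);cv2.imwrite(f"pics/{c}2.png",im["color"])
    for n in ["holder_floor","cap"]:
        for x in models.masks_of(c,n)[:1]:
            p=W[x["mask"]&(im["depth"]>0)];print(c,n,round(x["p"],2),np.round(x["extent"]),np.round(np.percentile(p,[3,50,97],0)))
            if n=="cap":
                for a,b in [(225,250),(250,290)]:
                    q=p[(p[:,2]>a)&(p[:,2]<b)]
                    if len(q)>9: print(a,cv2.minEnclosingCircle(q[:,:2].astype(np.float32)),np.median(q[:,2]))
    q=W.reshape(-1,3);near=np.hypot(q[:,0]-490,q[:,1]-307)<50;q=q[near&(im["depth"].ravel()>0)]
    f=q[(q[:,2]>26)&(q[:,2]<34)];print("floor",len(f),np.median(f,0),cv2.minEnclosingCircle(f[:,:2].astype(np.float32)))
    f=q[(q[:,2]>39)&(q[:,2]<46)];print("rim",len(f),np.median(f,0),cv2.minEnclosingCircle(f[:,:2].astype(np.float32)),circ(f,35))
    q=W.reshape(-1,3);f=q[(q[:,2]>132)&(q[:,2]<139)&(np.hypot(q[:,0]-571,q[:,1]-47)<30)]
    if len(f)>9: print("tube",len(f),cv2.minEnclosingCircle(f[:,:2].astype(np.float32)),circ(f,14.5),np.median(f[:,2]))
E
```

```text
wrist holder_floor 0.77 [327. 111.  84.  88.] [[458. 278.  29.]
 [490. 311.  31.]
 [522. 342.  43.]]
wrist cap 0.9 [316. 305. 105. 134.] [[481. 219. 229.]
 [498. 234. 253.]
 [513. 247. 276.]]
225 ((498.6966552734375, 229.3365478515625), 21.20831298828125) 240.37266778246428
250 ((498.3883972167969, 231.63729858398438), 16.997154235839844) 275.0140640711472
floor 4706 [489.64492662 310.13062544  30.4652497 ] ((489.7689208984375, 309.2864990234375), 33.11491394042969)
rim 1326 [489.16330135 312.70076711  42.18517634] ((489.7894592285156, 309.19873046875), 36.94734191894531) [489.72808516 308.98440605]
top cap 0.7 [186. 309.  10.  21.] [[486. 203. 232.]
 [503. 211. 240.]
 [518. 219. 256.]]
225 ((501.96881103515625, 213.91311645507812), 18.448373794555664) 239.5991336020851
250 ((497.5956115722656, 213.64788818359375), 7.9510064125061035) 255.13673532068321
floor 0 [nan nan nan] ((0.0, 0.0), 0.0)
  return _methods._mean(a, axis=axis, dtype=dtype,
  ret = um.true_divide(
<stdin>:4: RuntimeWarning: Mean of empty slice.
Traceback (most recent call last):
ValueError: Initial guess is outside of provided bounds
```

View pics/wrist2.png

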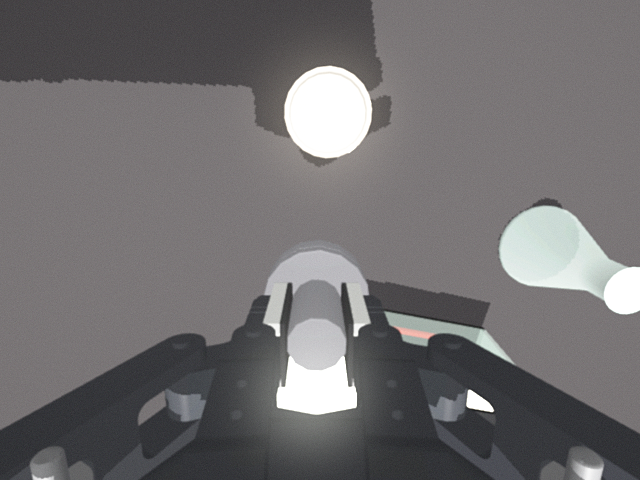

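Request:
{"fn": "servo_tool", "kwargs": {
  "moves": [
    [[-0.4, 3, 0], 0],
    [[-0.4, 3, 0], 0],
    [[-0.2, 2.3, 0], 0],
    [[0, 0, -4], 0],
    [[0, 0, -4], 0],
    [[0, 0, -4], 0],
    [[0, 0, -3], 0],
    [[0, 0, -2], 0],
    [[0, 0, -1], 0],
    [[0, 0, -0.6], 0],
    [[0, 0, -0.4], 0],
    [[0, 0, 0], 0],
    [[0, 0, 0], 0],
    [[0, 0, 0], 0]
  ]
}}

```text
t: 8.65
tcp_pos: [490.1, 310.5, 75.1]
tool_rot: [0.993, 0.115, 0.001, -0.0]
contact_force: [0.0, -0.1, -0.5]
grip_width: 19.1
```

Request:
{"fn": "servo_tool", "kwargs": {
  "moves": [
    [[0, -0.1, -0.2], 0],
    [[0, 0, -0.2], 0],
    [[0, 0, -0.1], 0],
    [[0, 0, -0.05], 0],
    [[0, 0, 0], 0],
    [[0, 0, 0], 0]
  ]
}}

```text
t: 9.25
tcp_pos: [489.7, 309.1, 69.5]
tool_rot: [0.993, 0.115, -0.0, -0.0]
contact_force: [-2.8, -2.8, 9.1]
grip_width: 19.1
```

Request:
{"fn": "servo_tool", "kwargs": {
  "moves": [
    [[0, 0, 0], 0],
    [[0, 0, 0], 0],
    [[0, 0, 0], 0],
    [[0, 0, 0], 0],
    [[0, 0, 0], 0],
    [[0, 0, 0], 0],
    [[0, 0, 0], 0],
    [[0, 0, 0], 0],
    [[0, 0, 2], 0],
    [[0, 0, 4], 0],
    [[0, 0, 4], 0],
    [[0, 0, 4], 0],
    [[0, 0, 4], 0],
    [[0, -3, 4], 0],
    [[0, -3, 0], 0],
    [[0, 0, 0], 0],
    [[0, 0, 0], 0]
  ],
  "jaw": 8.5
}}

```text
t: 10.95
tcp_pos: [489.5, 248.8, 288.9]
tool_rot: [0.993, 0.114, -0.0, -0.0]
contact_force: [0.6, 0.4, 0.3]
grip_width: 84.9
```

```bash
cat >> h.py <<'E'
def mec(q): 
    c,r=cv2.minEnclosingCircle(q[:,:2].astype(np.float32)); return np.round(c,1),round(r,1),np.round(np.median(q[:,2]),1),len(q)
def sel(W,x,y,r,a,b):
    q=W.reshape(-1,3);return q[(q[:,2]>a)&(q[:,2]<b)&(np.hypot(q[:,0]-x,q[:,1]-y)<r)]
E
python3 - <<'E'
from h import *
im=imaging.get_image("wrist");W=cloud(im);cv2.imwrite("pics/w3.png",im["color"])
for a,b in [(42,49),(76,85)]:
    q=sel(W,490,309,30,a,b)
    if len(q): print(a,mec(q))
E
```

```text
42 (array([489.2, 309.2]), 21.8, np.float64(46.4), 1343)
76 (array([489.3, 309. ]), 9.8, np.float64(81.3), 445)
```

Request:
{"fn": "servo_tool", "kwargs": {
  "moves": [
    [[1.3, -3.5, 0], 0],
    [[1.3, -3.5, 0], 0],
    [[1.3, -3.5, 0], 0],
    [[1.3, -3.5, 0], 0],
    [[1.3, -3.5, 0], 0],
    [[1.3, -3.5, 0], 0],
    [[0, 0, 0], 0],
    [[0, 0, 0], 0],
    [[0, 0, 0], 0],
    [[0, 0, 0], 0]
  ]
}}

```text
t: 12.0
tcp_pos: [567.4, 41.2, 288.4]
tool_rot: [0.993, 0.117, -0.0, -0.0]
contact_force: [0.5, 0.2, -1.0]
grip_width: 85.1
```

```bash
python3 - <<'E'
from h import *
o=get_obs();print(o["tcp_pos"])
for c in ["wrist","side","top"]:
    im=imaging.get_image(c);W=cloud(im);cv2.imwrite(f"pics/{c}4.png",im["color"])
    q=sel(W,571,47,25,131,139)
    if len(q): print(c,mec(q))
    if c=="wrist":
        m=sel(W,571,47,25,131,139)
        # ellipse of outer rim
        mask=((W[...,2]>131)&(W[...,2]<139)&(np.hypot(W[...,0]-571,W[...,1]-47)<25)).astype(np.uint8)
        cs,_=cv2.findContours(mask,cv2.RETR_CCOMP,cv2.CHAIN_APPROX_NONE)
        for k in sorted(cs,key=len)[-2:]:
            k=k[:,0];P=W[k[:,1],k[:,0]];print(len(k),mec(P[np.abs(P[:,2]-135)<6]))
        lid=sel(W,600,47,160,105,114);print(cv2.minAreaRect(lid[:,:2].astype(np.float32)))
        u,v=proj(im,[571,47,135]).astype(int);cv2.imwrite("pics/w4c.png",cv2.resize(im["color"][v-60:v+60,u-80:u+80],None,fx=4,fy=4))
E
```

```text
[567.37441858  41.2481321  288.42633231]
wrist (array([571.3,  47.9]), 17.0, np.float64(135.0), 857)
93 (array([571.2,  48.1]), 12.5, np.float64(133.9), 93)
129 (array([571.3,  47.9]), 17.0, np.float64(134.6), 129)
((601.7310180664062, 48.69133377075195), (225.40859985351562, 164.6082305908203), 1.9592781066894531)
side (array([570.8,  44.7]), 18.6, np.float64(134.5), 120)
```

View pics/w4c.png

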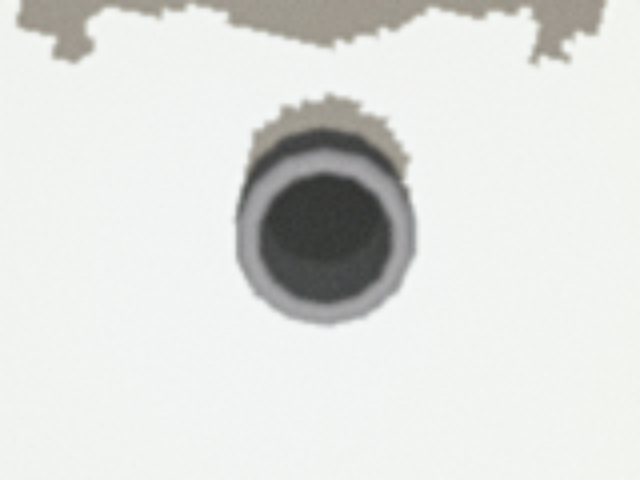

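Request:
{"fn": "servo_tool", "kwargs": {
  "moves": [
    [[-0.9, -3.5, 0.5], 0],
    [[-0.9, -3.5, 0.5], 0],
    [[-0.9, -3.5, 0.5], 0],
    [[-0.9, -3.5, 0.5], 0],
    [[-0.9, -3.5, 0.5], 0],
    [[-0.9, -3.5, 0.5], 0],
    [[-0.9, -3.5, 0.5], 0],
    [[-0.9, -3.5, 0.5], 0],
    [[-0.9, -3.5, 0.5], 0],
    [[-0.9, -3.5, 0.5], 0],
    [[-0.4, -3.5, 0.5], 0],
    [[0, 0, 0], 0],
    [[0, 0, 0], 0],
    [[0, 0, 0], 0]
  ]
}}

```text
t: 13.55
tcp_pos: [474.4, -344.2, 343.4]
tool_rot: [0.993, 0.116, -0.0, -0.001]
contact_force: [0.2, 0.3, -0.3]
grip_width: 84.9
```

```bash
python3 - <<'E'
from h import *
o=get_obs();print(o["tcp_pos"])
im=imaging.get_image("wrist");W=cloud(im);cv2.imwrite("pics/w5.png",im["color"])
for n,(a,b),rr in [("probe",(164,175),25),("probe",(177,185),25),("stand",(105,115),45),("stand",(2,14),70)]:
    q=sel(W,473,-342,rr,a,b)
    if len(q)>9: print(n,a,len(q),np.round(np.median(q,0),1),cv2.minAreaRect(q[:,:2].astype(np.float32)))
E
```

```text
[ 474.35418573 -344.15951042  343.39444209]
probe 164 890 [ 472.9 -338.4  170.3] ((473.6067199707031, -341.3939208984375), (26.01522445678711, 26.211265563964844), 8.693294525146484)
probe 177 207 [ 473.5 -341.1  180.4] ((473.5314025878906, -341.2962646484375), (11.406024932861328, 11.67225170135498), 12.939495086669922)
stand 105 1643 [ 469.5 -329.4  110.4] ((473.3113708496094, -340.24786376953125), (49.618106842041016, 49.81047439575195), 14.64302921295166)
stand 2 1866 [ 466.2 -316.3    6.2] ((471.9800720214844, -340.6133728027344), (135.84878540039062, 132.43746948242188), 28.039897918701172)
```

View pics/w5.png

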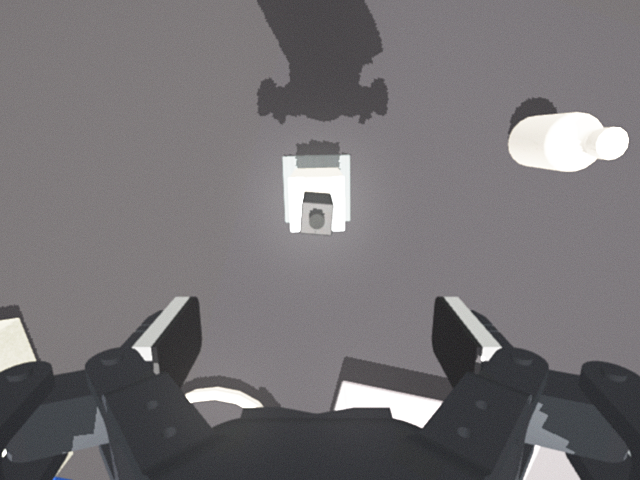

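Request:
{"fn": "servo_tool", "kwargs": {
  "moves": [
    [[-0.1, 0.3, 0], -4.5],
    [[0, 0, -4], 0],
    [[0, 0, -4], 0],
    [[0, 0, -4], 0],
    [[0, 0, -3], 0],
    [[0, 0, -2], 0],
    [[0, 0, -1.5], 0],
    [[0, 0, -1], 0],
    [[0, 0, -0.6], 0],
    [[0, 0, 0], 0],
    [[0, 0, 0], 0],
    [[0, 0, 0], 0]
  ]
}}

```text
t: 14.8
tcp_pos: [473.2, -343.2, 143.7]
tool_rot: [0.997, 0.076, 0.001, 0.0]
contact_force: [-0.2, 0.1, -0.3]
grip_width: 85.0
```

Request:
{"fn": "servo_tool", "kwargs": {
  "moves": [
    [[0, 0.2, -0.1], 0],
    [[0, 0, 0], 0],
    [[0, 0, 0], 0],
    [[0, 0, 0], 0],
    [[0, 0, 0], 0],
    [[0, 0, 0], 0],
    [[0, 0, 0], 0],
    [[0, 0, 0], 0],
    [[0, 0, 0], 0],
    [[0, 0, 0], 0],
    [[0, 0, 0], 0]
  ],
  "jaw": 1.5,
  "newtons": 45
}}

```text
t: 15.9
tcp_pos: [472.8, -340.8, 141.9]
tool_rot: [0.997, 0.076, 0.0, 0.0]
contact_force: [-1.0, 1.3, 4.9]
grip_width: 25.5
```

Request:
{"fn": "servo_tool", "kwargs": {
  "moves": [
    [[0, 0, 0.5], 0],
    [[0, 0, 1], 0],
    [[0, 0, 2], 0],
    [[0, 0, 2], 0],
    [[0, 0, 2], 0],
    [[0, 0, 2], 0],
    [[0, 0, 2], 0],
    [[0, 0, 2], 0],
    [[0, 0, 2], 0],
    [[0, 0, 2], 0],
    [[0, 0, 2], 0],
    [[0, 0, 2], 0],
    [[0, 0, 0], 0],
    [[0, 0, 0], 0],
    [[0, 0, 0], 0]
  ]
}}

```text
t: 17.4
tcp_pos: [472.2, -340.3, 355.8]
tool_rot: [0.997, 0.076, -0.001, -0.001]
contact_force: [-0.2, -0.2, -1.0]
grip_width: 25.6
```

Request:
{"fn": "servo_tool", "kwargs": {
  "moves": [
    [[0.5, 1.5, 0], 0],
    [[0.7, 3, 0], 0],
    [[0.8, 3, 0], 0],
    [[0.8, 3, 0], 0],
    [[0.8, 3, 0], 0],
    [[0.8, 3, 0], 0],
    [[0.8, 3, 0], 0],
    [[0.8, 3, 0], 0],
    [[0.8, 3, 0], 0],
    [[0.8, 3, 0], 0],
    [[0.8, 3, 0], 0],
    [[0.8, 3, 0], 0],
    [[0.7, 3, 0], 0],
    [[0, 1.3, 0], 0],
    [[0, 0, 0], 0],
    [[0, 0, 0], 0],
    [[0, 0, 0], 0],
    [[0, 0, 0], 0]
  ]
}}

```text
t: 19.2
tcp_pos: [571.6, 45.4, 356.9]
tool_rot: [0.997, 0.075, 0.0, 0.0]
contact_force: [-0.5, 0.7, -0.2]
grip_width: 25.5
```

```bash
python3 - <<'E'
from h import *
o=get_obs();t=o["tcp_pos"];print(t)
vis=[]
for c in ["side","top","wrist"]:
    im=imaging.get_image(c);W=cloud(im);np.save(f"pics/W_{c}6.npy",W);vis.append(im["color"])
    for n in ["probe","probe_head"]:
        for x in models.masks_of(c,n)[:1]:
            p=W[x["mask"]&(im["depth"]>0)];print(c,n,round(x["p"],2),np.round(x["extent"]))
    for a in range(220,400,15):
        q=sel(W,t[0],t[1],35,a,a+15)
        if len(q)>3: print(c,a,len(q),np.round(np.median(q,0),1),np.round(np.ptp(q,0)[:2],1))
    u,v=proj(im,[t[0],t[1],300 if c!="wrist" else 250]).astype(int);u=max(u,120);v=min(max(v,120),360)
    vis[-1]=cv2.resize(im["color"][v-120:v+120,u-120:u+120],(400,480))
cv2.imwrite("pics/c6.png",np.hstack([vis[0],vis[2]]))
E
```

```text
[571.56083314  45.4011258  356.92488826]
side probe 0.68 [293. 152.  16.  85.]
side probe_head 0.9 [293. 152.  14.  79.]
side 220 25 [571.5  38.8 230.5] [9.3 6.9]
side 235 37 [571.8  38.6 242.3] [9.9 7.6]
side 250 35 [570.7  38.4 257.6] [9.7 7.5]
side 265 32 [571.   38.1 273.3] [7.8 6.6]
side 280 41 [569.8  38.1 287.6] [8.7 8. ]
side 295 40 [571.   38.5 302.7] [9.2 9.8]
side 310 24 [571.5  38.  314.1] [ 8.9 10.4]
side 325 117 [571.6  30.  332.8] [38.4 16.6]
side 340 209 [570.1  31.1 348.9] [54.2 23.2]
side 355 251 [567.4  31.9 362.6] [54.2 21.8]
side 370 291 [572.2  31.7 379.5] [65.  32.2]
side 385 367 [571.6  36.8 391.2] [69.1 34.7]
top probe 0.35 [468. 318.  54.  43.]
wrist probe 0.6 [317. 319.  93. 185.]
wrist probe_head 0.84 [318. 322.  92. 186.]
wrist 220 47 [571.2  50.2 230.5] [9.1 5.4]
wrist 235 91 [571.3  50.2 243.3] [9.7 4.6]
wrist 250 106 [571.2  50.1 258.3] [9.6 5.7]
wrist 265 126 [571.2  50.3 273. ] [9.8 4.9]
wrist 280 161 [571.2  50.3 287.5] [10.4  6.2]
wrist 295 77 [571.2  50.5 298.4] [7.9 3. ]
wrist 325 697 [570.   58.9 334. ] [25.7  5. ]
wrist 340 1850 [569.9  58.3 349. ] [52.3 11.7]
wrist 355 2799 [569.7  58.2 362.8] [52.5 11.9]
wrist 370 5881 [569.7  57.4 381.7] [67.  30.6]
wrist 385 10189 [570.5  51.6 390.2] [70.  34.1]
```

View pics/c6.png

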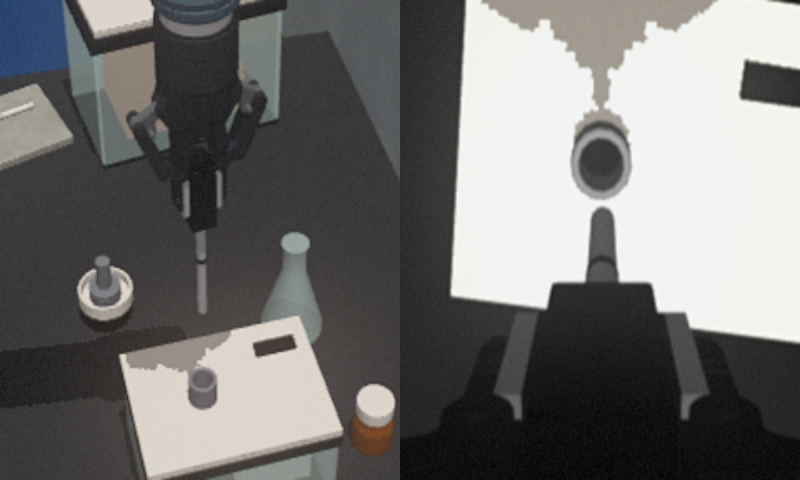

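```bash
cat > fit.py <<'E'
from h import *
from scipy.optimize import least_squares
def rod(W,cam,t,zlo,zhi):
    q=sel(W,t[0],t[1],14,zlo,zhi)
    f=lambda s:np.hypot(q[:,0]-s[0]-s[2]*(q[:,2]-zm),q[:,1]-s[1]-s[3]*(q[:,2]-zm))-5
    zm=(zlo+zhi)/2
    d=np.array(cam)-np.median(q,0);d=d[:2]/np.hypot(*d[:2])
    s=least_squares(f,[*(np.median(q,0)[:2]-5*d),0,0],loss="soft_l1").x
    return np.round(s,3),len(q),round(np.percentile(q[:,2],1),1)
E
python3 - <<'E'
from fit import *
t=get_obs()["tcp_pos"]
for c,cam in [("wrist",[556,112,480]),("side",[414,-753,965])]:
    W=np.load(f"pics/W_{c}6.npy");print(c,rod(W,cam,t,221,295))
    q=sel(W,571,47,25,131,139);print(mec(q))
    f=lambda s:np.hypot(q[:,0]-s[0],q[:,1]-s[1])
E
```

```text
wrist (array([ 5.72082e+02,  4.59450e+01, -4.00000e-03,  2.00000e-03]), 531, np.float64(227.5))
(array([571.1,  47.9]), 17.0, np.float64(135.1), 559)
side (array([ 5.71779e+02,  4.23240e+01, -9.00000e-03, -6.00000e-03]), 170, np.float64(227.0))
(array([570.8,  44.6]), 18.5, np.float64(134.3), 127)
```

Request:
{"fn": "servo_tool", "kwargs": {
  "moves": [
    [[-0.08, 0.21, 0], 0],
    [[0, 0, -1.5], 0],
    [[0, 0, -1.5], 0],
    [[0, 0, -1.5], 0],
    [[0, 0, -1.5], 0],
    [[0, 0, -1], 0],
    [[0, 0, -0.5], 0],
    [[0, 0, 0], 0],
    [[0, 0, 0], 0],
    [[0, 0, 0], 0]
  ]
}}

```text
t: 20.65
tcp_pos: [571.3, 49.3, 282.5]
tool_rot: [0.997, 0.076, 0.001, -0.0]
contact_force: [-0.1, 0.3, -0.3]
grip_width: 25.6
```

```bash
cat > chk.py <<'E'
from fit import *
import sys
t=get_obs()["tcp_pos"];print(np.round(t,1));lo=float(sys.argv[1]);hi=float(sys.argv[2]);vis=[]
for c in ["wrist","side"]:
    im=imaging.get_image(c);W=cloud(im);print(c,rod(W,im["origin"],t,lo,hi))
    q=sel(W,571,47,22,132,137);r=np.hypot(q[:,0]-571.2,q[:,1]-47.9);print(mec(q[(r>7.5)|(c=="side")]))
    u,v=proj(im,[571,47,150]).astype(int)
    a=im["color"][max(v-75,0):v+75,u-50:u+50];vis.append(cv2.resize(a,(400,600)))
cv2.imwrite(f"pics/{sys.argv[3]}.png",np.hstack(vis))
E
python3 chk.py 150 220 c7
```

```text
[571.3  49.3 282.5]
wrist (array([ 5.71853e+02,  4.82990e+01, -4.00000e-03,  1.00000e-03]), 526, np.float64(153.3))
(array([571.2,  48. ]), 16.9, np.float64(135.2), 727)
side (array([ 5.71854e+02,  4.61480e+01,  1.00000e-03, -2.70000e-02]), 143, np.float64(150.9))
(array([570.8,  44. ]), 17.8, np.float64(134.6), 101)
```

View pics/c7.png

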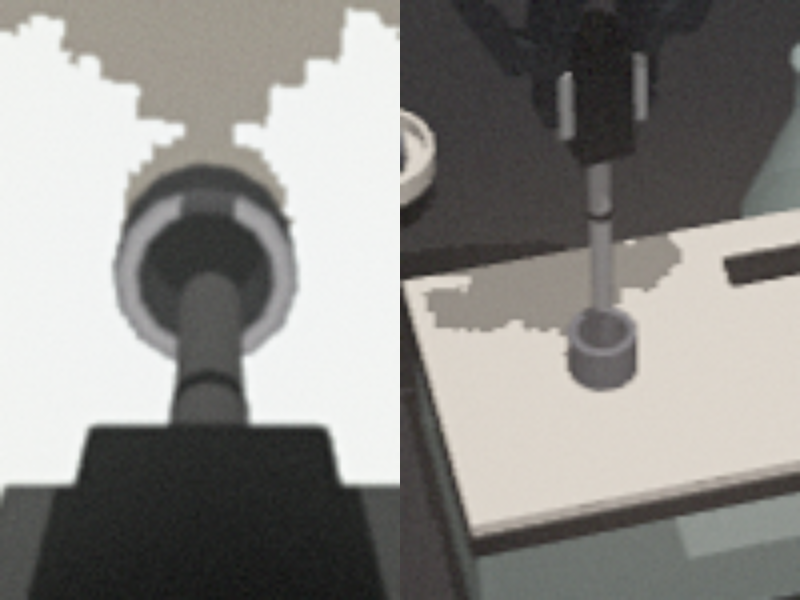

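Request:
{"fn": "servo_tool", "kwargs": {
  "moves": [
    [[-0.03, -0.05, 0], 0],
    [[0, 0, -0.8], 0],
    [[0, 0, -0.8], 0],
    [[0, 0, -0.8], 0],
    [[0, 0, -0.8], 0],
    [[0, 0, -0.8], 0],
    [[0, 0, -0.8], 0],
    [[0, 0, -0.8], 0],
    [[0, 0, -0.8], 0],
    [[0, 0, -0.6], 0],
    [[0, 0, -0.4], 0],
    [[0, 0, -0.1], 0],
    [[0, 0, 0], 0],
    [[0, 0, 0], 0],
    [[0, 0, 0], 0]
  ]
}}

```text
t: 22.25
tcp_pos: [570.8, 48.8, 207.1]
tool_rot: [0.997, 0.076, 0.0, -0.0]
contact_force: [-0.7, 0.5, -1.8]
grip_width: 25.3
```

```bash
python3 chk.py 138 170 c8
```

```text
[570.8  48.8 207.1]
wrist (array([ 5.71208e+02,  4.77120e+01,  7.00000e-03, -7.00000e-03]), 163, np.float64(138.1))
(array([571.2,  48.2]), 16.8, np.float64(135.1), 871)
side (array([ 5.71115e+02,  4.56330e+01,  0.00000e+00, -2.00000e-03]), 55, np.float64(138.0))
(array([571.3,  44. ]), 18.2, np.float64(134.3), 103)
```

View pics/c8.png

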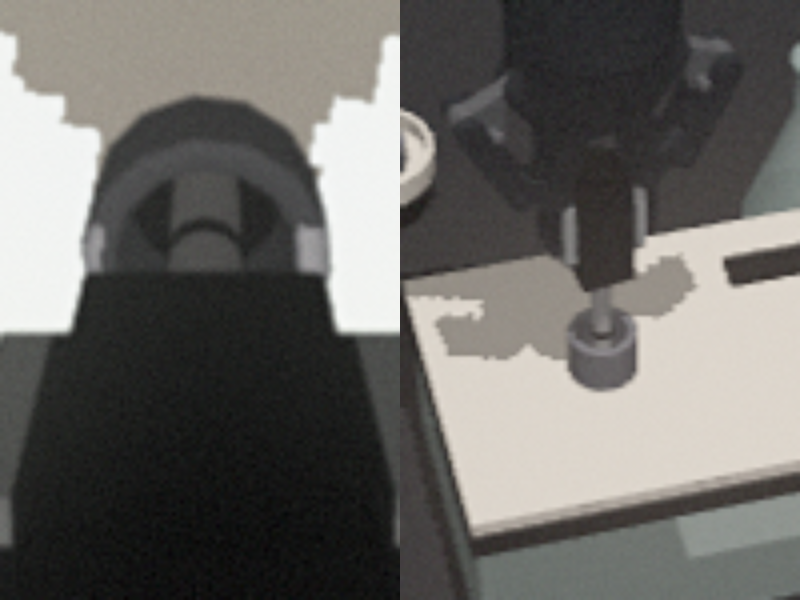

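```bash
python3 -c "
from plant import order,get_obs
o=get_obs();print(o['t'],o['contact_force'],o['grip_width']);print(order.finish_job())"
```

```text
22.35 [ 0.53810829 -0.51543194 -0.65165092] 25.28492988875635
the job is handed in; nothing more can be done
None
```

I set the cap upright in the holder and lowered the probe down the guide tube. I handed the job in at about 22 s with the probe still held; the robot gives no verdict.

- **Cap:** After release, the wrist camera put it within about 1 mm of the holder's centre, with disc and knob heights matching a cap standing upright on the floor.
- **Probe depth:** The dark ring looks level with the rim in the last picture. The tip works out at about 60 mm below the rim, from the height at which I gripped it.
- **Centring:** The wrist camera puts the rod about 0.5 mm from the bore axis, and the rod is upright to within about 0.01 rad.
- **Contact and grip:** The force reading stayed near zero during and after insertion. The grip opening was steady at 25.3 mm.
- **Bystanders:** I kept clear of the flask, bottle and jar, but did not re-measure their positions at the end.

**Disagreement:** The side camera's coarse fit puts the rod about 1.6 mm off the bore axis in y, in the opposite direction to the wrist camera. I trusted the wrist camera because the side camera has low resolution there and sees only part of the rim. Both values are within the 4.5 mm limit.

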